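Seat a printing block on its register pins

ROBOT

A 6-joint arm with a two-finger parallel gripper is mounted at the origin on the work surface. World frame = base frame: x ahead of the robot, y to its left, z up, the work surface at z = 0. Lengths are in m, angles in rad, forces in N, time in s.
With the tool pointing down it reaches from about 0.275 to 0.825 m from the base axis. Payload 5.2 kg.
Tool frame: the origin (TCP) lies midway between the tips of the shut fingers; the grasp point (between the pads) lies 19 mm behind it; z points along the fingers, y is the line along which they close (so a half turn about z gives the same grasp; the last joint's range is limited). The gripper opens to 93 mm and grips with 3 to 60 N. Pads are 15 mm wide; open, the fingers measure 128 mm over their backs; the gripper's body (75 mm by 188 mm) begins 65 mm behind the grasp point.
Start: joints at [-1.463, 0.259, 1.535, -0, 1.348, -0.203], TCP at [0.168, -0.524, 0.219] pointing down, gripper open.
Joint ranges: [-3.14, 3.14], [-0.91, 2.08], [0.19, 2.58], [-1.22, 4.36], [0.22, 2.71], [-3.12, 3.12]. Speed limits (rad/s): [2.57, 2.57, 3.14, 3.14, 3.14, 3.14].

INTERFACE

Orientations are given as a unit quaternion [w, x, y, z].
In Python, from bench import bot gives the robot as it stands.
- The arm moves only by the tool servo_tool, never from a script. Its argument "moves" is a list of rows, each a list of 2 entries, a list of its own where there are three numbers: the shift along the tool's x, y, z in cm, then the turn, a rotation vector about the tool's x, y, z in degrees. A call has 1 to 20 rows; each row shifts and turns the commanded pose from where the row before left it, along the tool's axes as they then stand; what a row does not reach is not made up. A row lasts 1/10 s, in which the tool goes at most 50 mm and 8.59 degrees, less where a joint would pass 70% of its speed; a pose out of reach is approached as far as the arm can. A call is refused whole if a number of a shift passes 5 or a number of a turn 8.59, either way. A call with a gripper value outside its range is refused whole. "jaw" is the closure, from 0 (fully open) to 1 (shut), set as the call begins (left out, the last holds). The fingers move at their own pace and stop on an object; "newtons" is the grip in N (left out, the last holds). Time passes only in rows, so rows that do not move let the fingers close. It gives the time, the measured TCP pose, the force, the opening and the grip force at its end, in the units of the state.
- bot.state(): the state, without advancing time (a new reading comes with each control period).
- bot.grab_frame(name): name is "side" or "top"; returns the picture (400x640x3 uint8, red, green, blue); there is no depth.
- bot.camera_params(name): a dict with "mtx" (3x3 intrinsics, pixels), "dist" ([k1, k2, p1, p2, k3] as OpenCV has them; the pictures are not rectified), "position" and "orientation" of the camera in the world. Camera axes: x right, y down, z forward; pixel columns grow to the right and rows downward; lengths in m; the calibration is good to about 2 mm. A picture is of the moment at which its call begins. camera_params takes no time and is no camera call.
- bot.hand_in(): hands the job in; it is judged then, once.
Trained networks look in the newest picture that a camera, given by its name, has taken for a name from the list of things; names that differ only in an ending like _2 or _b are one class to them, and where a whole thing is asked for, a point or a joint stands for the part that bears it (a point fixed in the world has none). Each returns a list of dicts, best first, with "p" (0 to 1); they miss things now and then, are a little off and sometimes report something else, mostly with a low value. They report only what shows in the picture. A call takes as long as a camera call. They do not tell look-alikes from the thing itself.
- bot.boxes_of(camera, target): "at" ([x, y, z] in m, in world coordinates, good to about 4 mm: the middle of the surface that is visible of it).
The state is a dict: "time_s": time; "joint_pos": joint angles; "qd": joint speeds; "joint_efforts": joint torques, N m; "tcp_pos": TCP position; "tool_rot": TCP orientation; "wrist_force": force on the tool from outside, world axes, zero at the start; "moment": the same for the moment, N m; "width": opening from 0.0 (shut) to 1.0 (fully open); "finger_force": force on a finger pad.
Only numpy, scipy, OpenCV 4.12 (cv2) and the standard library are available. Lean on these libraries where they do the work, as an engineer would, in place of code of your own. Each camera call takes 0.05 s, during which the arm holds its last target. There are 200 camera calls.

TASK

The printing block has been laid loosely on the register board, riding on top of the two locating pins. Nudge it sideways with your fingertips, without lifting it, until its round hole and its slot drop over the two pins and the block lies flat on the board; press it home if it hangs up. Leave the ink tin, the paint tube and the gouge as they are.

Things in the scene. Friction and masses are not known exactly. Their poses are not given: they have to be found in the camera images.
- register_board: dark grey board 270 (x) x 330 (y) x 12 mm, fixed to the bench; origin at the centre of its underside, z up, top face 12 mm above it. Two steel pins stand on it at x = +58, y = +50 and -50 mm, covered by the block at first. White lines near its +x edge and side edges point at the pins; white corner marks surround the seat. The seated block is centred on the board, its axes along the board's.
- block: birch-ply plate 140 (x) x 190 (y) x 8 mm, about 0.26 kg, carved grey-green lino 104 x 166 x 3.2 mm on top (bare ply strip 32 mm wide left at its +x edge, with hole and slot). Origin at the centre of the underside. At first its +x end rides on the pin noses, its -x edge on the board (tilt 5 to 6 deg), 22 to 40 mm towards board +x from its seat, up to 30 mm sideways, turned up to 0.15 rad.
- block_mid (a point): middle of the block's ply plate, half-way up its 8 mm thickness (4 mm above block's origin); same axes
- hole_round (a point): centre of the block's round through hole, 11 mm in diameter, at the plate's underside: block x = +58, y = +50 mm. Once hole and slot are over the pin noses the block drops by its own weight, 9 mm at the pins; if its +x edge is pushed back past the pins it falls down in front of them
- slot (a point): centre of the block's through slot, 11 (x) x 16 (y) mm, at the plate's underside: block x = +58, y = -50 mm
- pin_left (a point): foot of the left pin (board x = +58, y = +50 mm), on the board's top face; this pin takes the round hole. Both pins: 9.5 mm in diameter at the foot, tapering to a round bullet nose (7 mm wide 6 mm up), 9 mm high in all
- pin_right (a point): foot of the right pin (board x = +58, y = -50 mm), on the board's top face; this pin takes the slot
- ink_tin: round ink tin, 60 mm in diameter, 48 mm high, standing on the bench beside the board; origin at the centre of its underside. Leave alone
- paint_tube: paint tube 110 mm long, 24 mm thick, lying on the bench beside the board; origin under its middle, long axis x. Leave alone
- gouge: lino gouge with a wooden handle, 150 mm long, lying on the bench beyond the board's +x edge, about 27 mm thick; origin under its middle, long axis x. Leave alone
Things that resemble listed ones, but are neither listed nor needed, are in the scene too. Leave any red look-alike of the block alone.

How it is judged:
By the outcome, as a careful person would: the job done as asked, in the order asked, and still so for the second after the job is handed in, with the robot touching nothing.
It also fails if it takes over 61 s, if anything falls off the work surface, if the arm or the gripper's body presses on something with over 40 N, if the wrist force passes 120 N, or if a joint passes its speed limit or range.

## Working session

There is one attempt and no reset: what is moved stays moved. The work goes in short steps, Python scripts to look and compute and a tool call to move; the robot and the scene stay as the last step left them, time stands still between calls to the robot, and variables do not carry over. Pictures are saved under pics/ and viewed, at most 10 in all, crops included, and the job is handed in when it is done.

Besides the shell and the picture viewer there is one more tool, called after "Request:" by a JSON object that holds its "name" and its "arguments". servo_tool: Moves the arm, as the interface text tells. Its arguments: {"type":"object","properties":{"moves":{"type":"array","items":{"type":"array"}},"jaw":{"type":"number"},"newtons":{"type":"number"}},"required":["moves"]}

```bash
mkdir -p pics; cat > h.py <<'E'
import numpy as np, cv2
from bench import bot
from scipy.spatial.transform import Rotation as R
def cam(n):
    p=bot.camera_params(n); q=p["orientation"]
    return np.array(p["mtx"]),np.array(p["dist"]),np.array(p["position"]),R.from_quat([q[1],q[2],q[3],q[0]]).as_matrix()
def proj(n,P):
    K,d,t,M=cam(n); P=np.atleast_2d(P).astype(float)
    return cv2.projectPoints((P-t)@M,np.zeros(3),np.zeros(3),K,d)[0][:,0]
def ray(n,uv,z):
    K,d,t,M=cam(n); uv=np.array(uv,float).reshape(-1,1,2)
    u=cv2.undistortPoints(uv,K,d)[:,0]; r=np.c_[u,np.ones(len(u))]@M.T
    return t+r*((z-t[2])/r[:,2])[:,None]
def save(n,f):
    im=bot.grab_frame(n); cv2.imwrite(f,im[...,::-1]); return im
E
python3 - <<'E'
from h import *
save("top","pics/t0.png"); save("side","pics/s0.png")
for c in("top","side"):
    print(c,cam(c)[2],cam(c)[3].round(2).tolist())
    for n in("block","register_board","hole_round","slot","ink_tin","paint_tube","gouge"):
        print(n,[(np.round(b["at"],3).tolist(),round(b["p"],2),proj(c,b["at"]).round()[0].tolist()) for b in bot.boxes_of(c,n)])
s=bot.state();print(s["time_s"],s["tool_rot"],s["tcp_pos"])
E
```

```text
top [0.42363796 0.07330626 1.29419854] [[0.0, -1.0, 0.07], [-1.0, -0.0, -0.0], [0.0, -0.07, -1.0]]
block [([0.498, -0.297, 0.015], 0.92, [427.0, 207.0]), ([0.564, 0.118, 0.028], 0.77, [298.0, 185.0]), ([0.762, -0.258, 0.008], 0.68, [413.0, 126.0]), ([0.271, 0.446, 0.013], 0.6, [193.0, 278.0])]
register_board [([0.505, 0.109, 0.011], 0.86, [300.0, 204.0])]
hole_round [([0.274, 0.451, 0.011], 0.78, [192.0, 277.0]), ([0.499, -0.297, 0.014], 0.73, [427.0, 206.0]), ([0.758, -0.263, 0.014], 0.73, [415.0, 127.0]), ([0.565, 0.11, 0.029], 0.71, [300.0, 185.0])]
slot [([0.275, 0.45, 0.008], 0.9, [192.0, 276.0]), ([0.497, -0.298, 0.012], 0.88, [427.0, 207.0]), ([0.567, 0.113, 0.029], 0.7, [299.0, 184.0]), ([0.763, -0.26, 0.012], 0.61, [414.0, 126.0])]
ink_tin [([0.517, 0.347, 0.049], 0.72, [224.0, 199.0])]
paint_tube [([0.674, -0.076, 0.021], 0.5, [358.0, 152.0])]
gouge [([0.739, 0.125, 0.021], 0.57, [296.0, 132.0])]
side [0.10364086 0.66781895 0.85985441] [[-0.82, -0.43, 0.38], [-0.57, 0.62, -0.54], [-0.0, -0.65, -0.76]]
block [([0.752, -0.255, 0.009], 0.82, [313.0, 113.0]), ([0.562, 0.123, 0.
[... 155 characters left out ...]
6, 0.123, 0.03], 0.87, [290.0, 204.0]), ([0.287, 0.442, 0.012], 0.84, [304.0, 368.0]), ([0.496, -0.286, 0.009], 0.81, [385.0, 137.0]), ([0.75, -0.255, 0.009], 0.73, [313.0, 113.0])]
slot [([0.747, -0.252, 0.012], 0.92, [313.0, 113.0]), ([0.495, -0.288, 0.013], 0.81, [385.0, 135.0]), ([0.566, 0.125, 0.03], 0.57, [288.0, 204.0]), ([0.281, 0.441, 0.008], 0.56, [306.0, 370.0])]
ink_tin [([0.511, 0.362, 0.049], 0.87, [243.0, 275.0]), ([0.491, 0.158, 0.01], 0.59, [304.0, 229.0])]
paint_tube [([0.669, -0.074, 0.015], 0.69, [301.0, 151.0])]
gouge [([0.732, 0.122, 0.015], 0.45, [242.0, 181.0])]
0.8 [ 4.22260226e-05  9.87953562e-01  1.54750631e-01 -7.74654134e-06] [ 0.16821462 -0.52367774  0.21869394]
```

View pics/t0.png

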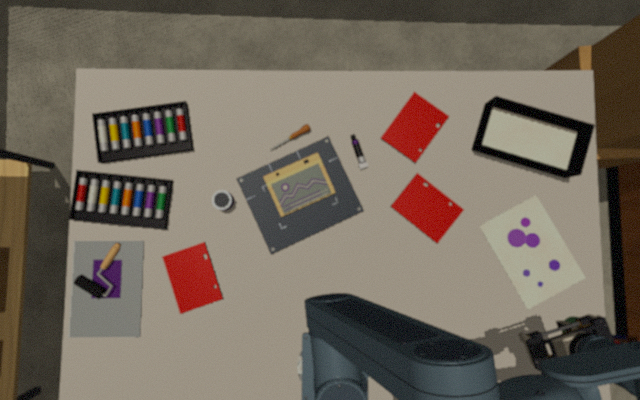

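View pics/s0.png

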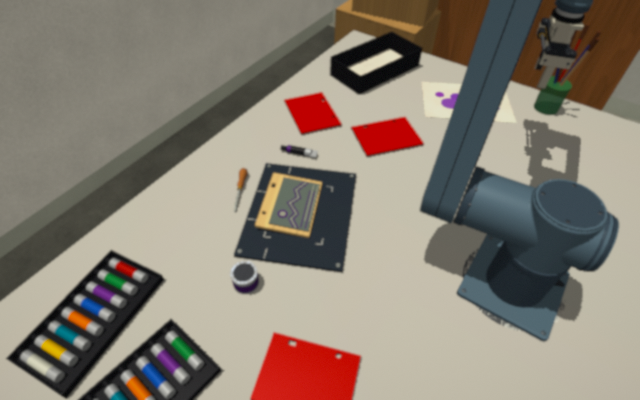

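The top picture shows four block candidates. Three are red plates, at (415,127), (427,207) and (192,277). The fourth is the birch-ply plate with grey-green lino at (300,185), lying on the dark board. That one fits the description, and I'll confirm it in a crop.

```bash
python3 - <<'E'
import cv2
a=cv2.imread("pics/t0.png")[130:256,232:368]
cv2.imwrite("pics/c1.png",cv2.resize(a,None,fx=4.6,fy=4.6,interpolation=cv2.INTER_CUBIC)[:600,:800])
a=cv2.imread("pics/s0.png")[155:275,225:365]
cv2.imwrite("pics/c2.png",cv2.resize(a,None,fx=5,fy=5,interpolation=cv2.INTER_CUBIC)[:600,:800])
E
```

```text
(no output)
```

View pics/c1.png

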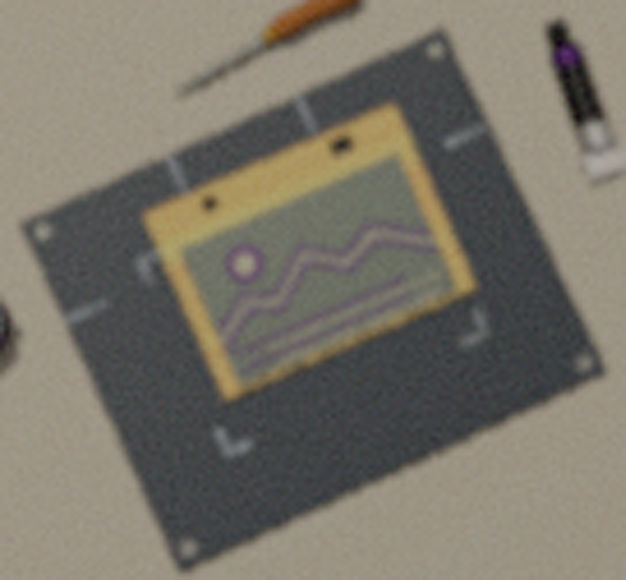

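View pics/c2.png

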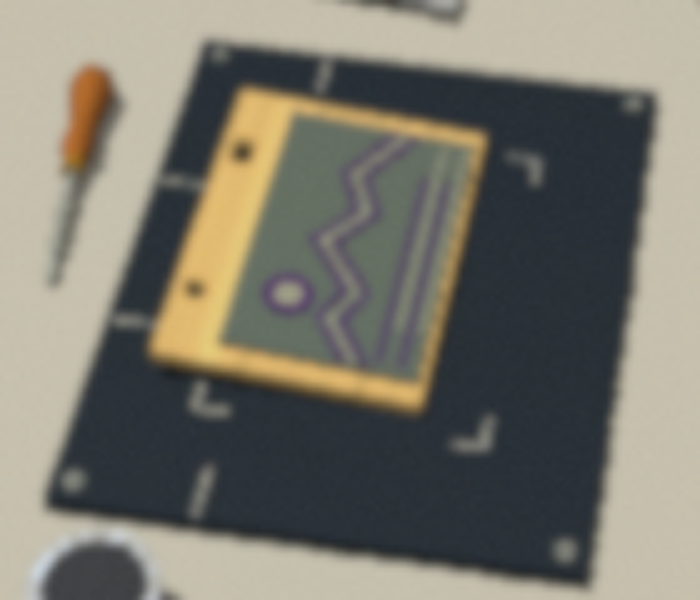

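The crops confirm it: a ply plate with lino, and hole and slot at c1 (210,203) and (342,146). Next I'll fit the board and block outlines in both cameras.

```bash
cat >> h.py <<'E'
from scipy.optimize import least_squares
def box(x0,x1,y0,y1,z0,z1): return np.array([[x,y,z] for x in(x0,x1) for y in(y0,y1) for z in(z0,z1)])
BOARD=box(-.135,.135,-.165,.165,0,.012); BLK=box(-.07,.07,-.095,.095,0,.008)
def contours(n,im,kind,ctr):
    hsv=cv2.cvtColor(im,cv2.COLOR_RGB2HSV); g=im.max(2)
    roi=np.zeros(g.shape,np.uint8); 
    if kind=="board": m=((g<95)*255).astype(np.uint8)
    else: m=(((hsv[...,1]>75)&(g>120)&(hsv[...,0]<35))*255).astype(np.uint8)
    m=cv2.morphologyEx(m,cv2.MORPH_OPEN,np.ones((2,2)))
    cs=cv2.findContours(m,cv2.RETR_EXTERNAL,cv2.CHAIN_APPROX_NONE)[0]
    ok=[c for c in cs if cv2.pointPolygonTest(cv2.convexHull(c),ctr,False)>0 and cv2.contourArea(cv2.convexHull(c))>500]
    c=min(ok,key=lambda c:cv2.contourArea(cv2.convexHull(c)))
    return cv2.convexHull(c)[:,0].astype(float)
def hullpts(h,k=200):
    h=np.vstack([h,h[:1]]); s=np.r_[0,np.cumsum(np.linalg.norm(np.diff(h,axis=0),axis=1))]
    t=np.linspace(0,s[-1],k,endpoint=False); return np.c_[np.interp(t,s,h[:,0]),np.interp(t,s,h[:,1])]
def fit(n,H,f,x0):
    pts=hullpts(H)
    def r(v):
        h=cv2.convexHull(proj(n,f(v[:3])).astype(np.float32))
        return [cv2.pointPolygonTest(h,(float(a),float(b)),True)+v[3] for a,b in pts]
    s=least_squares(r,list(x0)+[0],loss="soft_l1",x_scale=[.01,.01,.03,1],diff_step=1e-4)
    return s.x,np.sqrt(np.mean(s.fun**2))
def rz(a): return R.from_euler("z",a).as_matrix()
def fboard(v): return BOARD@rz(v[2]).T+[v[0],v[1],0]
def fblk(bd,tilted=True):
    def f(v):   # v: block pose rel to board
        L=.128-v[0] if tilted else 1; t=np.arcsin(.009/L) if tilted else 0
        P=(BLK+[.07,0,0])@R.from_euler("y",-t).as_matrix().T-[.07,0,0]
        P=P@rz(v[2]).T+[v[0],v[1],.012]
        return P@rz(bd[2]).T+[bd[0],bd[1],0]
    return f
E
python3 - <<'E'
from h import *
for n,c,cb in(("top",(300.,195.),(298.,185.)),("side",(298.,220.),(290.,204.))):
    im=cv2.imread(f"pics/{n[0]}0.png")[...,::-1].copy()
    b,e=fit(n,contours(n,im,"board",c),fboard,[.505,.109,.42])
    k,e2=fit(n,contours(n,im,"block",cb),fblk(b),[.03,0,0])
    print(n,b.round(4),round(e,2),k.round(4),round(e2,2))
    # check with holes
    v=im.copy()
    for P,col in((fboard(b),(0,255,0)),(fblk(b)(k),(255,0,255))):
        h=cv2.convexHull(proj(n,P).astype(np.float32)); cv2.polylines(v,[(h*16).astype(int)],True,col,1,cv2.LINE_AA,4)
    x,y=(232,130) if n=="top" else (225,155)
    cv2.imwrite(f"pics/f{n}.png",cv2.resize(v[y:y+125,x:x+140,::-1],None,fx=2.8,fy=2.8,interpolation=cv2.INTER_CUBIC))
cv2.imwrite("pics/f.png",np.hstack([cv2.imread("pics/ftop.png"),cv2.imread("pics/fside.png")]))
E
```

```text
top [ 0.5323  0.1076  0.4422 -0.7029] 0.35 [ 0.0317 -0.0113 -0.014   0.2566] 0.15
side [ 0.5316  0.1138  0.4411 -1.224 ] 0.24 [ 0.031  -0.0141 -0.0007  0.131 ] 0.38
```

View pics/f.png

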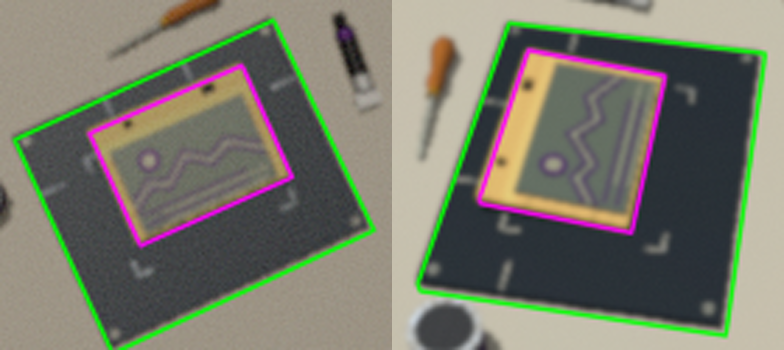

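Request:
{"name": "servo_tool", "arguments": {"moves": [[[3.3,-2.03,0],[0,0,0]],[[3.3,-2.03,0],[0,0,0]],[[3.3,-2.03,0],[0,0,0]],[[3.3,-2.03,0],[0,0,0]],[[3.3,-2.03,0],[0,0,0]],[[3.3,-2.03,0],[0,0,0]],[[3.3,-2.03,0],[0,0,0]],[[3.3,-2.03,0],[0,0,0]],[[3.3,-2.03,0],[0,0,0]],[[3.3,-2.03,0],[0,0,0]],[[3.3,-2.03,0],[0,0,0]],[[3.3,-2.03,0],[0,0,0]],[[3.3,-2.03,0],[0,0,0]],[[3.3,-2.03,0],[0,0,0]],[[3.3,-2.03,0],[0,0,0]],[[3.3,-2.03,0],[0,0,0]],[[3.3,-2.03,0],[0,0,0]],[[3.3,-2.03,0],[0,0,0]]], "jaw": 0}}

```text
time_s: 2.6
tcp_pos: [0.6229, 0.0073, 0.2186]
tool_rot: [0.0, 0.988, 0.155, 0.0]
wrist_force: [-0.5, -0.7, 0.2]
width: 1.001
finger_force: 0.0
```

Request:
{"name": "servo_tool", "arguments": {"moves": [[[0,0,0],[0,0,-7.5]],[[0,0,0],[0,0,-7.5]],[[0,0,0],[0,0,-7.5]],[[0,0,0],[0,0,-7.5]],[[0,0,0],[0,0,-7.5]],[[0,0,0],[0,0,-7.5]],[[0,0,0],[0,0,-7.5]],[[0,0,0],[0,0,-7.5]],[[0,0,0],[0,0,-7.5]],[[0,0,0],[0,0,-7.5]],[[0,0,0],[0,0,-7.5]],[[0,0,0],[0,0,-7.5]],[[0,0,0],[0,0,-7.5]],[[0,0,0],[0,0,0]],[[0,0,0],[0,0,0]]]}}

```text
time_s: 4.1
tcp_pos: [0.622, 0.0059, 0.2186]
tool_rot: [-0.0, 0.537, 0.844, 0.0]
wrist_force: [-0.7, -0.1, -0.2]
width: 1.0
finger_force: 0.0
```

```bash
cat >> h.py <<'E'
BD=[.532,.109,.4418]
def tool():
    s=bot.state(); q=s["tool_rot"]; M=R.from_quat([q[1],q[2],q[3],q[0]]).as_matrix()
    p=np.array(s["tcp_pos"]); B=rz(BD[2])
    return s,p,M,B
def go(bx,by,z):
    s,p,M,B=tool(); w=B@[bx,by,0]+[BD[0],BD[1],z]
    yaw=np.degrees(np.arctan2(M[1,0],M[0,0]))
    print("t",s["time_s"],"tcp board mm",((p-[BD[0],BD[1],0])@B*1000).round(1),"yaw rel",round(yaw-np.degrees(BD[2]),2),"F board",(np.array(s["wrist_force"])@B).round(1),"w",s["width"])
    print("tilt",M[:,2].round(3),"shift cm",(M.T@(w-p)*100).round(2))
E
python3 -c "
from h import *
go(.031,-.130,.05)"
```

```text
t 4.1 tcp board mm [  37.3 -131.7  218.6] yaw rel 89.79 F board [-0.7  0.2 -0.2] w 0.9995660639866527
tilt [-0.  0. -1.] shift cm [ 0.17 -0.63 16.86]
```

Request:
{"name": "servo_tool", "arguments": {"moves": [[[0,-0.2,4],[0,0,0]],[[0,-0.2,4],[0,0,0]],[[0,-0.2,4],[0,0,0]],[[0,0,3],[0,0,0]],[[0,0,2],[0,0,0]],[[0,0,1.5],[0,0,0]],[[0,0,1],[0,0,0]],[[0,0,0.6],[0,0,0]],[[0,0,0],[0,0,0]],[[0,0,0],[0,0,0]]]}}

```text
time_s: 5.1
tcp_pos: [0.6172, 0.0032, 0.0184]
tool_rot: [0.001, 0.535, 0.845, 0.0]
wrist_force: [0.3, 0.2, -0.1]
width: 1.002
finger_force: 0.0
```

```bash
python3 -c "
from h import *
go(.031,-.112,.018)"
```

```text
t 5.1 tcp board mm [  31.7 -132.    18.4] yaw rel 89.96 F board [ 0.4  0.1 -0.1] w 1.0019010080094215
tilt [ 0.001 -0.    -1.   ] shift cm [ 2.   -0.08  0.03]
```

Request:
{"name": "servo_tool", "arguments": {"moves": [[[0.4,0,0],[0,0,0]],[[0.4,0,0],[0,0,0]],[[0.3,0,0],[0,0,0]],[[0.3,0,0],[0,0,0]],[[0.3,0,0],[0,0,0]],[[0.3,0,0],[0,0,0]],[[0.3,0,0],[0,0,0]],[[0.2,0,0],[0,0,0]],[[0,0,0],[0,0,0]],[[0,0,0],[0,0,0]]]}}

```text
time_s: 6.1
tcp_pos: [0.6056, 0.0262, 0.0175]
tool_rot: [-0.0, 0.535, 0.845, 0.0]
wrist_force: [0.6, -0.7, -0.5]
width: 1.002
finger_force: 0.0
```

```bash
cat >> h.py <<'E'
def see(f,board=True,tilted=True,x0=(.03,0,0)):
    out=[]
    for n,b,cb in(("top",(.5323,.1076,.4422),(.03,0)),("side",(.5316,.1138,.4411),(.03,0))):
        im=save(n,f"pics/{f}_{n}.png"); ctr=proj(n,np.array([*x0[:2],.02])@rz(b[2]).T+[b[0],b[1],0])[0]
        try:
            k,e=fit(n,contours(n,im,"block",(float(ctr[0]),float(ctr[1]))),fblk(b,tilted),x0); print(n,k.round(4),round(e,2))
        except Exception as ex: print(n,ex)
        for t in ("hole_round",): pass
        x,y=(232,130) if n=="top" else (225,150)
        out.append(cv2.resize(im[y:y+125,x:x+140,::-1],None,fx=2.8,fy=2.8,interpolation=cv2.INTER_CUBIC))
    cv2.imwrite(f"pics/{f}.png",np.hstack(out))
E
python3 -c "
from h import *
go(.031,-.1025,.018); see('p1')"
```

```text
t 6.1 tcp board mm [  31.2 -106.3   17.5] yaw rel 90.0 F board [ 0.2 -0.8 -0.5] w 1.0020502771004733
tilt [-0.001  0.    -1.   ] shift cm [ 0.38 -0.02 -0.05]
top min() iterable argument is empty
side [ 0.0296 -0.0011 -0.     -0.1256] 2.07
```

View pics/p1.png

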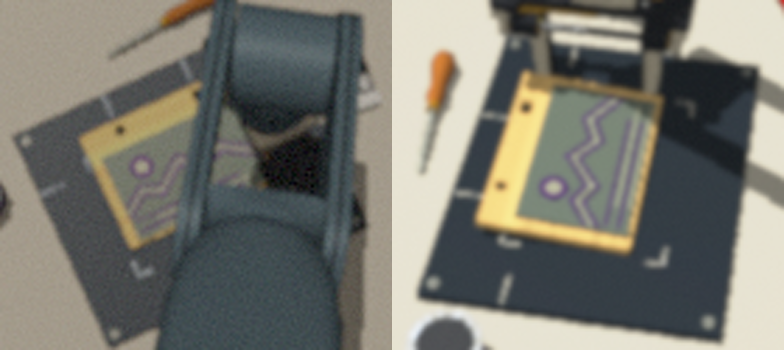

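The side view shows both fingers on the -y edge, and the block has moved about 8 to 10 mm towards +y. I'll back off and measure.

Request:
{"name": "servo_tool", "arguments": {"moves": [[[-1.5,0,0],[0,0,0]],[[-2.5,0,0],[0,0,0]],[[-4,0,-3],[0,0,0]],[[-5,0,-4],[0,0,0]],[[-5,0,-4],[0,0,0]],[[0,0,0],[0,0,0]]]}}

```text
time_s: 6.8
tcp_pos: [0.6785, -0.1245, 0.1157]
tool_rot: [0.006, 0.537, 0.844, 0.001]
wrist_force: [0.6, 0.0, -0.8]
width: 0.999
finger_force: 0.0
```

```bash
python3 -c "
from h import *
go(.031,-.1025,.018); see('p2')"
```

```text
t 6.8 tcp board mm [  32.6 -273.7  115.7] yaw rel 89.72 F board [ 0.5 -0.2 -0.8] w 0.9985552885389067
tilt [ 0.011 -0.006 -1.   ] shift cm [17.22 -0.32  9.59]
top [ 0.0304 -0.0016  0.0005  0.4023] 0.2
side [ 0.0289 -0.0037 -0.      0.3516] 0.31
```

```bash
python3 - <<'E'
from h import *
def bb(n,uv,z,b): return ((ray(n,uv,z)-[b[0],b[1],0])@rz(b[2])*1000).round(1)[:,:2].tolist()
T=(.5323,.1076,.4422);S=(.5316,.1138,.4411)
def bright(n,b):
    im=cv2.cvtColor(cv2.imread(f"pics/{n[0]}0.png"),cv2.COLOR_BGR2GRAY)
    # rectify to board plane, 1px=.5mm; rows = +y .. , cols = x
    gx,gy=np.meshgrid(np.arange(-160,160.5,.5),np.arange(-190,190.5,.5))
    P=np.c_[gx.ravel()/1000,gy.ravel()/1000,np.full(gx.size,.012)]@rz(b[2]).T+[b[0],b[1],0]
    m=proj(n,P).astype(np.float32).reshape(gx.shape+(2,))
    I=cv2.remap(im,m[...,0],m[...,1],cv2.INTER_CUBIC).astype(float)
    s=lambda x,y:(int((x+160)*2),int((y+190)*2))
    for y0 in(50,-50):
        c0,r0=s(112,y0-14);c1,r1=s(126,y0+14); p=I[r0:r1,c0:c1].mean(1); w=np.clip(p-np.median(p)-8,0,None); print(n,"pin line",y0,"->",round((w*np.arange(y0-14,y0+14,.5)).sum()/w.sum(),1))
    for y0 in(150,-150):
        c0,r0=s(44,y0-4);c1,r1=s(72,y0+4); p=I[r0:r1,c0:c1].mean(0); w=np.clip(p-np.median(p)-8,0,None); print(n,"side line x58 ->",round((w*np.arange(44,72,.5)).sum()/w.sum(),1))
bright("top",T);bright("side",S)
# hole / slot in p2 pictures: dark blobs near prediction
for n,b,k in(("top",T,(.0304,-.0016,0.0005)),("side",S,(.0289,-.0037,0))):
    im=cv2.cvtColor(cv2.imread(f"pics/p2_{n}.png"),cv2.COLOR_BGR2GRAY).astype(float)
    for x,y in((58,50),(58,-50)):
        L=.128-k[0];t=np.arcsin(.009/L); P=R.from_euler("y",-t).apply([x/1000+.07,y/1000,.008])-[.07,0,0]
        P=P+[k[0],k[1],.012]; z=P[2]; Pw=P@rz(b[2]).T+[b[0],b[1],0]
        u,v=proj(n,Pw)[0]; U,V=int(round(u)),int(round(v)); p=im[V-5:V+6,U-5:U+6]; w=np.clip(np.median(p)-25-p,0,None); yy,xx=np.mgrid[V-5:V+6,U-5:U+6]
        c=[(w*xx).sum()/w.sum(),(w*yy).sum()/w.sum()]
        print(n,(x,y),"hole at board mm",bb(n,[c],z,b),"pred",(P*1000).round(1))
E
```

```text
top pin line 50 -> 51.7
top pin line -50 -> -48.4
top side line x58 -> 64.3
top side line x58 -> 64.3
side pin line 50 -> 46.5
side pin line -50 -> -53.2
side side line x58 -> 62.4
side side line x58 -> 62.4
top (58, 50) hole at board mm [[95.7, 51.5]] pred [87.1 48.4 31.8]
top (58, -50) hole at board mm [[92.2, -49.4]] pred [ 87.1 -51.6  31.8]
side (58, 50) hole at board mm [[90.2, 45.2]] pred [85.6 46.3 31.6]
side (58, -50) hole at board mm [[89.0, -53.4]] pred [ 85.6 -53.7  31.6]
```

The offset is now about -1 mm in y, the yaw is near 0, and about 30 mm remains in x. Next I move to the +x edge for a two-finger push.

Request:
{"name": "servo_tool", "arguments": {"moves": [[[3.4,1.18,0],[0,0,0]],[[3.4,1.18,0],[0,0,0]],[[3.4,1.18,0],[0,0,0]],[[3.4,1.18,0],[0,0,0]],[[3.4,1.18,0],[0,0,0]],[[3.4,1.18,0],[0,0,0]],[[3.4,1.18,0],[0,0,0]],[[3.4,1.18,0],[0,0,0]],[[0,0,0],[0,0,0]]]}}

```text
time_s: 7.8
tcp_pos: [0.6392, 0.1749, 0.1082]
tool_rot: [-0.002, 0.533, 0.846, -0.001]
wrist_force: [0.2, 0.2, -0.4]
width: 1.001
finger_force: 0.0
```

Request:
{"name": "servo_tool", "arguments": {"moves": [[[0,0,0],[0,0,7.5]],[[0,0,0],[0,0,7.5]],[[0,0,0],[0,0,7.5]],[[0,0,0],[0,0,7.5]],[[0,0,0],[0,0,7.5]],[[0,0,0],[0,0,7.5]],[[0,0,0],[0,0,7.5]],[[0,0,0],[0,0,7.5]],[[0,0,0],[0,0,7.5]],[[0,0,0],[0,0,7.5]],[[0,0,0],[0,0,7.5]],[[0,0,0],[0,0,7.5]],[[0,0,0],[0,0,0]],[[0,0,0],[0,0,0]]]}}

```text
time_s: 9.2
tcp_pos: [0.6415, 0.1691, 0.1091]
tool_rot: [-0.0, 0.975, 0.221, -0.001]
wrist_force: [-0.1, -0.8, 0.2]
width: 1.005
finger_force: 0.0
```

```bash
python3 -c "
from h import *
go(.127,-.001,.0165)"
```

```text
t 9.2 tcp board mm [124.7   7.5 109.1] yaw rel 0.21 F board [-0.4 -0.7  0.2] w 1.0052815918349278
tilt [-0.002 -0.    -1.   ] shift cm [0.24 0.86 9.26]
```

Request:
{"name": "servo_tool", "arguments": {"moves": [[[0.24,0.86,0],[0,0,0]],[[0,0,3],[0,0,0]],[[0,0,3],[0,0,0]],[[0,0,1.5],[0,0,0]],[[0,0,1],[0,0,0]],[[0,0,0.7],[0,0,0]],[[0,0,0],[0,0,0]],[[-0.4,0,0],[0,0,0]],[[-0.4,0,0],[0,0,0]],[[-0.4,0,0],[0,0,0]],[[-0.3,0,0],[0,0,0]],[[-0.3,0,0],[0,0,0]],[[-0.3,0,0],[0,0,0]],[[-0.3,0,0],[0,0,0]],[[-0.3,0,0],[0,0,0]],[[-0.3,0,0],[0,0,0]],[[0,0,0],[0,0,0]]]}}

```text
time_s: 10.9
tcp_pos: [0.6207, 0.1495, 0.0181]
tool_rot: [0.0, 0.976, 0.219, -0.0]
wrist_force: [0.8, -0.3, 0.4]
width: 1.0
finger_force: 0.0
```

```bash
python3 -c "
from h import *
go(.080,-.001,.0165); see('p3',x0=(.02,0,0))"
```

```text
t 10.9 tcp board mm [97.5 -1.3 18.1] yaw rel -0.01 F board [ 0.6 -0.6  0.4] w 0.9998002610280402
tilt [-0.001 -0.    -1.   ] shift cm [-1.75 -0.03  0.16]
top min() iterable argument is empty
side [ 0.0181 -0.     -0.     -1.77  ] 5.55
```

View pics/p3.png

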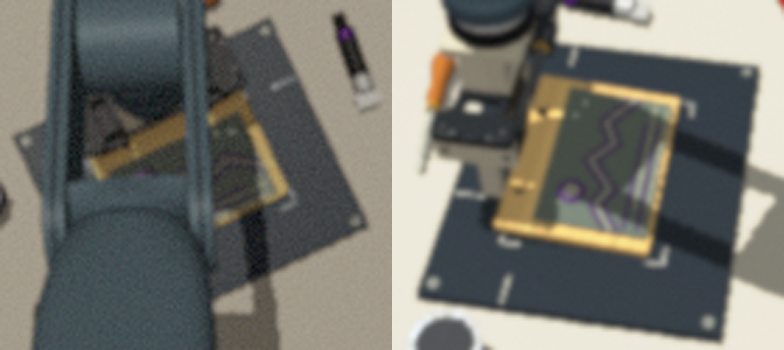

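The fingers are on the +x edge and the block is sliding; its -x corners are coming up to the corner marks at (690,100) and (660,255) in the side half. I continue.

Request:
{"name": "servo_tool", "arguments": {"moves": [[[-0.2,0,0],[0,0,0]],[[-0.2,0,0],[0,0,0]],[[-0.2,0,0],[0,0,0]],[[-0.2,0,0],[0,0,0]],[[0,0,0],[0,0,0]]]}}

```text
time_s: 11.5
tcp_pos: [0.6135, 0.1461, 0.0181]
tool_rot: [0.0, 0.976, 0.219, -0.0]
wrist_force: [0.2, -0.1, 0.4]
width: 0.998
finger_force: 0.0
```

Request:
{"name": "servo_tool", "arguments": {"moves": [[[-0.1,0,0],[0,0,0]],[[-0.1,0,0],[0,0,0]],[[0,0,0],[0,0,0]]]}}

```text
time_s: 11.8
tcp_pos: [0.6121, 0.1454, 0.0181]
tool_rot: [-0.0, 0.976, 0.219, -0.0]
wrist_force: [-0.4, 0.3, 0.3]
width: 0.997
finger_force: 0.0
```

Request:
{"name": "servo_tool", "arguments": {"moves": [[[-0.1,0,0],[0,0,0]],[[-0.1,0,0],[0,0,0]],[[0,0,0],[0,0,0]]]}}

```text
time_s: 12.1
tcp_pos: [0.6106, 0.1446, 0.0182]
tool_rot: [0.0, 0.976, 0.219, 0.0]
wrist_force: [0.7, -0.8, -0.1]
width: 1.0
finger_force: 0.5
```

```bash
python3 - <<'E'
from h import *
go(.080,-.001,.0165)
a=save("side","pics/p4s.png"); 
o=cv2.imread("pics/p3_side.png")
f=lambda i:cv2.resize(i[165:255,245:345],None,fx=4,fy=4,interpolation=cv2.INTER_CUBIC)
cv2.imwrite("pics/p4.png",np.hstack([f(o),f(a[...,::-1])]))
E
```

```text
t 12.1 tcp board mm [86.2 -1.4 18.2] yaw rel -0.01 F board [ 0.3 -1.  -0.1] w 1.000182449036475
tilt [ 0.  0. -1.] shift cm [-0.62 -0.04  0.17]
```

View pics/p4.png

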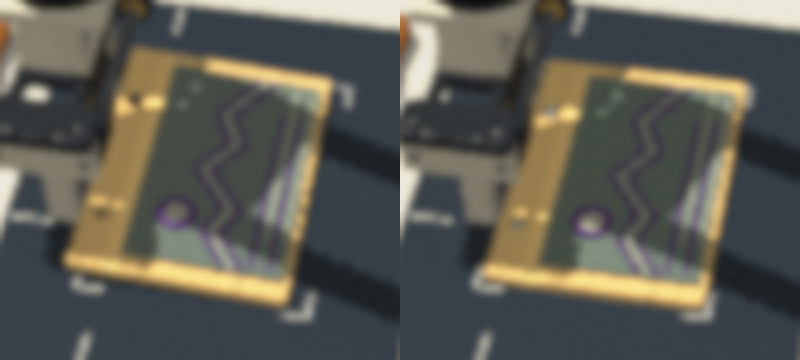

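In the right half, grey pin steel shows inside the hole and slot at (517,225) and (550,110), and the corners sit in the marks, so it appears to have dropped. I'll back off and check flatness.

Request:
{"name": "servo_tool", "arguments": {"moves": [[[0.5,0,0],[0,0,0]],[[1.5,0,0],[0,0,0]],[[1,0,-2],[0,0,0]],[[0,0,-4],[0,0,0]],[[0,0,-5],[0,0,0]],[[0,-4,-2],[0,0,0]],[[0,-5,0],[0,0,0]],[[0,-5,0],[0,0,0]],[[0,-5,0],[0,0,0]],[[0,-5,0],[0,0,0]],[[0,-5,0],[0,0,0]],[[0,0,0],[0,0,0]]], "jaw": 1}}

```text
time_s: 13.35
tcp_pos: [0.5096, 0.4255, 0.1481]
tool_rot: [-0.001, 0.975, 0.222, -0.0]
wrist_force: [0.2, -0.2, -0.5]
width: 0.025
finger_force: 0.0
```

```bash
python3 - <<'E'
from h import *
go(.058,0,.05)
see('p5',tilted=False,x0=(0,0,0))
for c in("top","side"):
    print([(np.round((np.array(b["at"])-[*BD[:2],0])@rz(BD[2]),4).tolist(),round(b["p"],2)) for b in bot.boxes_of(c,"block")])
f=lambda n,x,y:cv2.resize(cv2.imread(f"pics/p5_{n}.png")[y:y+90,x:x+100],None,fx=4,fy=4,interpolation=cv2.INTER_CUBIC)
cv2.imwrite("pics/p5c.png",np.hstack([f("top",250,150),f("side",245,165)]))
E
```

```text
t 13.35 tcp board mm [115.1 295.6 148.1] yaw rel 0.38 F board [ 0.1 -0.3 -0.5] w 0.024515079570316387
tilt [-0.001  0.002 -1.   ] shift cm [-5.9  29.55  9.74]
top [ 2.300e-03 -4.000e-04  1.000e-04  1.971e-01] 0.28
side [-0.00e+00 -3.00e-03  2.00e-04  5.06e-01] 0.39
[([-0.2041, -0.3505, 0.0133], 0.94), ([0.0507, -0.4314, 0.0084], 0.94), ([-0.1085, 0.3595, 0.012], 0.78), ([0.0041, 0.0027, 0.0211], 0.69)]
[([0.0019, 0.0102, 0.0205], 0.79), ([-0.0782, 0.4075, 0.0114], 0.74), ([0.0002, 0.0516, 0.011], 0.63), ([-0.2125, -0.3399, 0.0124], 0.56)]
```

View pics/p5c.png

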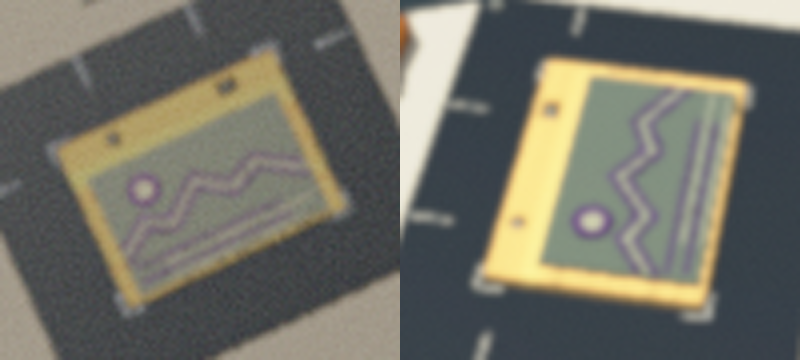

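The block lies inside all four marks, with pins visible in the hole and slot. I'll press lightly on the bare strip between the pins to confirm that its top is at 20 mm.

Request:
{"name": "servo_tool", "arguments": {"moves": [[[-1,4.9,0],[0,0,0]],[[-1,4.9,0],[0,0,0]],[[-1,4.9,0],[0,0,0]],[[-1,4.9,0],[0,0,0]],[[-1,4.9,0],[0,0,0]],[[-0.7,4.9,0],[0,0,0]],[[0,0,0],[0,0,0]],[[0,0,4],[0,0,0]],[[0,0,4],[0,0,0]],[[0,0,2.5],[0,0,0]],[[0,0,1],[0,0,0]],[[0,0,0.5],[0,0,0]],[[0,0,0],[0,0,0]],[[0,0,0],[0,0,0]]]}}

```text
time_s: 14.95
tcp_pos: [0.5889, 0.1295, 0.0296]
tool_rot: [0.0, 0.976, 0.219, 0.001]
wrist_force: [0.6, 0.8, -0.2]
width: 0.004
finger_force: 0.0
```

```bash
python3 -c "
from h import *
go(.058,0,.021)"
```

```text
t 14.95 tcp board mm [60.2 -5.8 29.6] yaw rel -0.01 F board [ 0.8  0.5 -0.2] w 0.004390291588263154
tilt [ 0.003  0.    -1.   ] shift cm [-0.22 -0.59  0.86]
```

Request:
{"name": "servo_tool", "arguments": {"moves": [[[0,-0.5,0.4],[0,0,0]],[[0,0,0.3],[0,0,0]],[[0,0,0.1],[0,0,0]],[[0,0,0],[0,0,0]]]}}

```text
time_s: 15.35
tcp_pos: [0.5855, 0.1342, 0.0203]
tool_rot: [-0.0, 0.976, 0.219, 0.0]
wrist_force: [-1.0, 0.8, 1.9]
width: 0.003
finger_force: 1.0
```

Request:
{"name": "servo_tool", "arguments": {"moves": [[[0,0,0.1],[0,0,0]],[[0,0,0.1],[0,0,0]],[[0,0,0],[0,0,0]]]}}

```text
time_s: 15.65
tcp_pos: [0.5855, 0.1342, 0.0202]
tool_rot: [-0.0, 0.976, 0.219, 0.0]
wrist_force: [-4.4, 0.6, 15.3]
width: 0.006
finger_force: 7.8
```

The tip met the ply at 20.2 mm and didn't move under 15 N, so the block is flat on the board. Retreating straight up.

Request:
{"name": "servo_tool", "arguments": {"moves": [[[0,0,-0.5],[0,0,0]],[[0,0,-2],[0,0,0]],[[0,0,-4],[0,0,0]],[[0,0,-5],[0,0,0]],[[0,-5,-2],[0,0,0]],[[0,-5,0],[0,0,0]],[[0,-5,0],[0,0,0]],[[0,-5,0],[0,0,0]],[[0,-5,0],[0,0,0]],[[0,-5,0],[0,0,0]],[[0,0,0],[0,0,0]],[[0,0,0],[0,0,0]]]}}

```text
time_s: 16.85
tcp_pos: [0.4581, 0.4028, 0.1515]
tool_rot: [0.0, 0.975, 0.221, -0.0]
wrist_force: [0.0, -0.1, -0.3]
width: 0.004
finger_force: 0.0
```

```bash
python3 - <<'E'
from h import *
go(0,0,.1); see('p6',tilted=False,x0=(0,0,0))
for n in("ink_tin","paint_tube","gouge"): print(n,[(np.round(b["at"],3).tolist(),round(b["p"],2)) for c in("top","side") for b in bot.boxes_of(c,n)[:1]])
print(bot.hand_in())
E
```

```text
t 16.85 tcp board mm [ 58.8 297.2 151.5] yaw rel 0.18 F board [-0.  -0.1 -0.3] w 0.004167869479784413
tilt [ 0.    -0.001 -1.   ] shift cm [-5.97 29.7   5.16]
top [ 0.     -0.      0.      0.2544] 0.51
side [ 0.0008 -0.003   0.002   0.3634] 0.34
ink_tin [([0.518, 0.341, 0.046], 0.56), ([0.493, 0.359, 0.04], 0.65)]
paint_tube [([0.673, -0.073, 0.02], 0.56)]
gouge [([0.74, 0.125, 0.018], 0.67), ([0.531, 0.119, 0.025], 0.48)]
the job is handed in; nothing more can be done
None
```

The block is seated flat over both pins (ply top felt at 20.2 mm under a 15 N press), the tin, tube and gouge were not touched, and the job was handed in at about 17 s.

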